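# Riddle the small chestnuts into the oven dish

### The job

Lift the sieve of mixed chestnuts clear of the blue oven dish and, holding it over the dish, shake it briskly side to side until all five small chestnuts have dropped into the dish and only the three large ones are left in the sieve. Then set the sieve, with the large ones still in it, gently down flat near the middle of the bamboo board and let go. Leave the two jars standing where they are.

Things in the scene. Friction and masses are not known exactly. Their poses are not given: they have to be found in the camera images.
- sieve: Grading sieve, about 0.4 kg: open steel box 188 (its x) x 138 (its y) mm, rim 53 mm above the origin, a wooden bar above as handle. Two steel rods 8 mm thick and 256 mm long run along its y under both ends of its floor (x = -88, +88 mm), sticking out 59 mm each side: its feet, which at the start rest across the dish's long rims. Origin: centre of the underside, level with the rods' bottom; z up
- sieve_grip (a point): Centre of the sieve's wooden handle bar, 110 mm above the sieve's origin. The bar runs along the sieve's y, 138 mm long between two steel straps, 18 mm thick (along the sieve's x) and 24 mm high; grasp it from above with the fingers on its two x faces. Axes as the sieve's
- sieve_floor (a point): Centre of the top of the sieve's sheet floor, 12 mm above its origin. The floor has 34 mm square holes, 12 mm of metal between, rows staggered so that along the sieve's x every lane meets holes. The chestnuts start on the metal; small ones slide and fall through when it is shaken briskly along its x (quick strokes of 60 to 80 mm, each under 0.25 s)
- dish: Blue stoneware oven dish, 330 (its x) x 230 (its y) x 65 mm high, walls 7 mm, floor 6 mm thick, a small lug at each x end reaching 190 mm from the centre; it does not move. Origin at the centre of the underside, z up. The sieve stands on it at the start, centred to within about 30 mm, x axes alike to within a few degrees
- board: Bamboo cutting board, 340 (its x) x 280 (its y) x 18 mm thick, empty; it does not move. Origin at the centre of the underside, so its top face is 18 mm above; z up. It lies on the other side of the worktop from the dish, left or right
- jar0: Filled glass preserving jar with a steel lid, 82 mm across, 95 mm high, standing between dish and board; origin at the centre of its underside
- jar1: A second such jar, 82 mm across, 95 mm high, farther from the robot than the first; origin at the centre of its underside
- small0: Small chestnut, very dark brown, 11 g, 28 mm across and 21 mm high, a dome with a flat base and smooth shell; origin at the middle of its flat base, z along the dome's axis
- small1: Small chestnut, very dark brown, 11 g, 28 mm across and 21 mm high, a dome with a flat base and smooth shell; origin at the middle of its flat base, z along the dome's axis
- small2: Small chestnut, very dark brown, 11 g, 28 mm across and 21 mm high, a dome with a flat base and smooth shell; origin at the middle of its flat base, z along the dome's axis
- small3: Small chestnut, very dark brown, 11 g, 28 mm across and 21 mm high, a dome with a flat base and smooth shell; origin at the middle of its flat base, z along the dome's axis
- small4: Small chestnut, very dark brown, 11 g, 28 mm across and 21 mm high, a dome with a flat base and smooth shell; origin at the middle of its flat base, z along the dome's axis
- large0: Large chestnut, lighter reddish brown, 24 g, 46 mm across and 31 mm high, a dome with a flat base and smooth shell; origin at the middle of its flat base, z along the dome's axis
- large1: Large chestnut, lighter reddish brown, 24 g, 46 mm across and 31 mm high, a dome with a flat base and smooth shell; origin at the middle of its flat base, z along the dome's axis
- large2: Large chestnut, lighter reddish brown, 24 g, 46 mm across and 31 mm high, a dome with a flat base and smooth shell; origin at the middle of its flat base, z along the dome's axis
Mind the look-alikes: they are no part of the job. What is shaped like the large1 but green is not meant.

How it is judged (in metres and radians):
On the way, in this order (a step that is already met when the one before it is completed fails the run):
1. the sieve is lifted at least 10 mm off the dish, over it, with the large chestnuts in it (z of sieve in the frame of dish above 0.075 m and horizontal distance between sieve and dish below 0.12 m and x of large0 in the frame of sieve between -0.092 and 0.092 m and y of large0 in the frame of sieve between -0.068 and 0.068 m and z of large0 in the frame of sieve between -0.005 and 0.05 m and x of large1 in the frame of sieve between -0.092 and 0.092 m and y of large1 in the frame of sieve between -0.068 and 0.068 m and z of large1 in the frame of sieve between -0.005 and 0.05 m and x of large2 in the frame of sieve between -0.092 and 0.092 m and y of large2 in the frame of sieve between -0.068 and 0.068 m and z of large2 in the frame of sieve between -0.005 and 0.05 m), for 0.05 s.
2. all five small chestnuts are in the dish while the gripper still holds the sieve above it (x of small0 in the frame of dish between -0.158 and 0.158 m and y of small0 in the frame of dish between -0.108 and 0.108 m and z of small0 in the frame of dish between -0.01 and 0.055 m and x of small1 in the frame of dish between -0.158 and 0.158 m and y of small1 in the frame of dish between -0.108 and 0.108 m and z of small1 in the frame of dish between -0.01 and 0.055 m and x of small2 in the frame of dish between -0.158 and 0.158 m and y of small2 in the frame of dish between -0.108 and 0.108 m and z of small2 in the frame of dish between -0.01 and 0.055 m and x of small3 in the frame of dish between -0.158 and 0.158 m and y of small3 in the frame of dish between -0.108 and 0.108 m and z of small3 in the frame of dish between -0.01 and 0.055 m and x of small4 in the frame of dish between -0.158 and 0.158 m and y of small4 in the frame of dish between -0.108 and 0.108 m and z of small4 in the frame of dish between -0.01 and 0.055 m and x of large0 in the frame of sieve between -0.092 and 0.092 m and y of large0 in the frame of sieve between -0.068 and 0.068 m and z of large0 in the frame of sieve between -0.005 and 0.05 m and x of large1 in the frame of sieve between -0.092 and 0.092 m and y of large1 in the frame of sieve between -0.068 and 0.068 m and z of large1 in the frame of sieve between -0.005 and 0.05 m and x of large2 in the frame of sieve between -0.092 and 0.092 m and y of large2 in the frame of sieve between -0.068 and 0.068 m and z of large2 in the frame of sieve between -0.005 and 0.05 m and z of sieve in the frame of dish above 0.067 m and horizontal distance between sieve and dish below 0.15 m and contact force between the fingers and sieve above 0.5 N), for 0.1 s.
At the end, for the whole second after the job is handed in: All five small chestnuts lie in the oven dish, inside its walls; all three large ones lie in the sieve; the sieve stands on the board on its rods, level within 0.06 rad, its centre within 80 mm of the board's centre, at rest and released (x of small0 in the frame of dish between -0.158 and 0.158 m and y of small0 in the frame of dish between -0.108 and 0.108 m and z of small0 in the frame of dish between -0.01 and 0.055 m and x of small1 in the frame of dish between -0.158 and 0.158 m and y of small1 in the frame of dish between -0.108 and 0.108 m and z of small1 in the frame of dish between -0.01 and 0.055 m and x of small2 in the frame of dish between -0.158 and 0.158 m and y of small2 in the frame of dish between -0.108 and 0.108 m and z of small2 in the frame of dish between -0.01 and 0.055 m and x of small3 in the frame of dish between -0.158 and 0.158 m and y of small3 in the frame of dish between -0.108 and 0.108 m and z of small3 in the frame of dish between -0.01 and 0.055 m and x of small4 in the frame of dish between -0.158 and 0.158 m and y of small4 in the frame of dish between -0.108 and 0.108 m and z of small4 in the frame of dish between -0.01 and 0.055 m and x of large0 in the frame of sieve between -0.092 and 0.092 m and y of large0 in the frame of sieve between -0.068 and 0.068 m and z of large0 in the frame of sieve between -0.005 and 0.05 m and x of large1 in the frame of sieve between -0.092 and 0.092 m and y of large1 in the frame of sieve between -0.068 and 0.068 m and z of large1 in the frame of sieve between -0.005 and 0.05 m and x of large2 in the frame of sieve between -0.092 and 0.092 m and y of large2 in the frame of sieve between -0.068 and 0.068 m and z of large2 in the frame of sieve between -0.005 and 0.05 m and horizontal distance between sieve and board below 0.08 m and z of sieve in the frame of board between 0.014 and 0.024 m and angle between sieve's own z axis and vertical below 0.06 rad and contact force between sieve and board above 1 N and linear speed of sieve below 0.02 m/s and contact force between the fingers and sieve below 0.1 N); the robot touches nothing.
It fails at once if a jar is moved more than 30 mm or tipped over (distance of any of jar0, jar1 from where it was at the start of the episode above 0.03 m or angle between any of jar0, jar1's own z axis and vertical above 0.3 rad).
It fails at once if the sieve comes down on the board faster than 0.3 m/s (dropped or banged down) (z of sieve in the frame of board below 0.03 m and horizontal distance between sieve and board below 0.2 m and linear speed of sieve above 0.3 m/s).
It also fails if it takes over 48 s, if anything falls off the work surface, if the arm or the gripper's body presses on something with over 40 N, if the wrist force passes 120 N, or if a joint passes its speed limit or range.

### The arm

A 6-joint arm with a two-finger parallel gripper is mounted at the origin on the work surface. World frame = base frame: x ahead of the robot, y to its left, z up, the work surface at z = 0. Lengths are in mm, angles in rad, forces in N, time in s.
With the tool pointing down it reaches from about 375 to 975 mm from the base axis. Payload 3.8 kg.
Tool frame: the origin (TCP) lies at the very end of the fingers, on their centre line; the grasp point (between the pads) lies 19 mm behind it; z points along the fingers, y is the direction in which the jaws open and shut (so a half turn about z gives the same grasp; the last joint's range is limited). The gripper opens to 88 mm and grips with 3 to 60 N. Pads are 18 mm wide; open, the fingers measure 123 mm over their backs; the gripper's body (75 mm by 187 mm) begins 45 mm behind the grasp point.
Start: joints at [1.196, 0.264, 1.604, -0, 1.274, -0.037], TCP at [223.701, 636.849, 238.706] pointing down, gripper open.
Joint ranges: [-2.63, 2.63], [-0.94, 2.18], [0.31, 2.57], [-1.31, 4.45], [0, 2.66], [-2.55, 2.55]. Speed limits (rad/s): [2.57, 2.57, 3.14, 3.14, 3.14, 3.14].

### API

Orientations are given as a rotation vector (axis times angle).
In Python, from cell import robot gives the robot as it stands. The module is installed in compiled form; this text tells all that it offers.
- The arm moves only by the shell command python3 -m crank 'ROWS'. ROWS is JSON, a list of rows, each an object of numbers: "gripper": the finger opening in mm, from 0 to 88.1; "x", "y", "z": the shift along the tool's x, y, z in mm; "roll": the turn about the tool's z in degrees. In form: [{"gripper": .., "x": .., "y": .., "z": .., "roll": ..}, ...]. A call has 1 to 12 rows; each row shifts and turns the commanded pose from where the row before left it, along the tool's axes as they then stand; what a row does not reach is not made up. A row lasts 1/8 s, in which the tool goes at most 62.5 mm and 10.7 degrees, less where a joint would pass 70% of its speed; a pose out of reach is approached as far as the arm can. A call is refused whole if a number of a shift passes 62.5 or a number of a turn 10.7, either way. A call with a gripper value outside its range is refused whole. The fingers move at their own pace and stop on an object; the grip force is fixed at half the most. Time passes only in rows, so rows that do not move let the fingers close. It gives the time, the measured TCP pose, the force and the opening at its end, in the units of the state.
- robot.get_obs(): the state, without advancing time (a new reading comes with each control period).
- robot.get_image(name): name is "scene" or "top"; returns a dict with "color" (480x640x3 uint8, red, green, blue), "depth" (480x640 float32, mm along the optical axis (not along the pixel's ray), 0 where there is no reading), "K" (3x3 intrinsics, pixels), "distortion" ([k1, k2, p1, p2, k3] as OpenCV has them; the pictures are not rectified), "xyz" and "attitude" of the camera in the world. Camera axes: x right, y up, looking along -z (the intrinsics and any distortion apply to the point x, -y, -z); pixel columns grow to the right and rows downward; lengths in mm; the calibration is good to about 2 mm. A picture is of the moment at which its call begins.
- robot.sign_off(): hands the job in, once; it reports no verdict.
Trained networks look in the newest picture that a camera, given by its name, has taken for a name from the list of things; names that differ only in an ending like _2 or _b are one class to them, and where a whole thing is asked for, a point or a joint stands for the part that bears it (a point fixed in the world has none). Each returns a list of dicts, best first, with "conf" (0 to 1); they miss things now and then, are a little off and sometimes report something else, mostly with a low value. They report only what shows in the picture. A call takes as long as a camera call. They do not tell look-alikes from the thing itself.
- robot.masks_of(camera, thing): "pixels" (480x640 bool, what is visible of it) and "bbox" ([centre column, centre row, width, height] in pixels, round what is visible of it).
The state is a dict: "clock": time; "joint_positions": joint angles; "joint_velocities": joint speeds; "tau": joint torques, N m; "ee_pos": TCP position; "orientation": TCP orientation; "wrist_force": force on the tool from outside, world axes, zero at the start; "wrist_torque": the same for the moment, N m; "gripper_width": finger opening in mm.
Only numpy, scipy, OpenCV 4.12 (cv2) and the standard library are available. Lean on these libraries where they do the work, as an engineer would, in place of code of your own. Each camera call takes 0.05 s, during which the arm holds its last target. There are 200 camera calls.

## Working session

There is one attempt and no reset: what is moved stays moved. The work goes in short steps, Python scripts to look and compute and a shell command to move; the robot and the scene stay as the last step left them, time stands still between calls to the robot, and variables do not carry over. Pictures are saved under pics/ and viewed, about 8 in all and at most 12, crops included, and the job is handed in when it is done.

```bash
mkdir -p pics
cat > h.py <<'E'
import numpy as np, cv2
from scipy.spatial.transform import Rotation as R
from cell import robot
def cam(n):
    im=robot.get_image(n); return im
def rot(im):
    a=np.array(im["attitude"],float)
    return a if a.shape==(3,3) else R.from_rotvec(a).as_matrix()
def cloud(im):
    K=np.array(im["K"],float);D=np.array(im["distortion"],float)
    v,u=np.mgrid[0:480,0:640]
    p=cv2.undistortPoints(np.stack([u,v],-1).reshape(-1,1,2).astype(np.float64),K,D).reshape(480,640,2)
    d=im["depth"].astype(float)
    c=np.stack([p[...,0]*d,-p[...,1]*d,-d],-1)
    w=c@rot(im).T+np.array(im["xyz"]); w[d==0]=np.nan
    return w
def save(im,f): cv2.imwrite(f,im["color"][...,::-1])
E
python3 - <<'E'
from h import *
o=robot.get_obs();print(o)
for n in("scene","top"):
    im=cam(n);save(im,f"pics/{n}0.png");w=cloud(im);print(n,im["xyz"],im["attitude"])
    for t in("sieve","dish","board","jar0","jar1","large0","small0"):
        for m in robot.masks_of(n,t)[:8]:
            q=w[m["pixels"]];q=q[~np.isnan(q[:,0])]
            print(t,round(m["conf"],2),np.round(m["bbox"]),len(q),np.round(np.median(q,0)) if len(q) else None,np.round(np.percentile(q,[2,98],axis=0)).tolist() if len(q) else None)
E
```

```text
{'clock': 0.0, 'joint_positions': array([ 1.19613551e+00,  2.64710386e-01,  1.60536290e+00, -2.22292360e-05,
        1.27365019e+00, -3.68645722e-02]), 'joint_velocities': array([-0.00217648,  0.00040009, -0.00179932, -0.00085645, -0.00160301,
       -0.00152216]), 'tau': array([ 4.70517218e-03, -5.02103841e+01, -3.56882608e+01,  7.32371723e-02,
        2.91116367e-02, -1.96339165e-04]), 'ee_pos': array([223.43367712, 636.21496346, 237.42278413]), 'orientation': array([-0.52800987, -3.09648101,  0.00328286]), 'wrist_force': array([-0.59641238,  0.24097884, -0.00261478]), 'wrist_torque': array([-0.0562932 , -0.04926944,  0.02638351]), 'gripper_width': 87.97541843506977}
scene [1083.31597341  887.48614128  940.45829701] [0.31554588 1.10690776 2.32716684]
sieve 0.86 [396. 288. 110.  89.] 3219 [464. 327. 102.] [[335.0, 215.0, 6.0], [555.0, 416.0, 188.0]]
dish 0.97 [400. 300. 144. 120.] 6286 [469. 359.  18.] [[261.0, 211.0, 2.0], [618.0, 442.0, 67.0]]
board 0.62 [271. 216. 116.  74.] 4737 [ 541. -236.   17.] [[370.0, -385.0, 7.0], [698.0, -114.0, 21.0]]
jar0 0.97 [238. 277.  31.  40.] 108
[... 2124 characters left out ...]
]]
large0 0.71 [160. 297.  18.  22.] 254 [388. 495.  22.] [[368.0, 478.0, 10.0], [409.0, 518.0, 32.0]]
large0 0.63 [146. 334.  14.  21.] 243 [297. 523.  22.] [[277.0, 507.0, 7.0], [316.0, 547.0, 32.0]]
large0 0.59 [208. 301.  19.  19.] 297 [387. 344.  99.] [[365.0, 326.0, 77.0], [406.0, 368.0, 108.0]]
large0 0.52 [349. 148.  32.  40.] 1025 [766.  20.  94.] [[738.0, -15.0, 14.0], [812.0, 55.0, 99.0]]
large0 0.41 [240. 272.  15.  15.] 109 [448. 275.  97.] [[439.0, 258.0, 83.0], [479.0, 292.0, 107.0]]
small0 0.4 [228. 289.   9.  10.] 94 [413. 301.  92.] [[401.0, 291.0, 85.0], [424.0, 313.0, 99.0]]
small0 0.39 [228. 253.   8.  12.] 98 [502. 307.  92.] [[491.0, 297.0, 84.0], [513.0, 321.0, 98.0]]
```

Run:
```python
from h import *
for n in("top","scene"):
    im=cam(n);w=cloud(im)
    if n=="top":
        c=im["color"][180:400,80:560,::-1];cv2.imwrite("pics/topc.png",cv2.resize(c,None,fx=1.66,fy=1.66,interpolation=3))
        c=im["color"][215:350,150:300,::-1];cv2.imwrite("pics/siev.png",cv2.resize(c,None,fx=4,fy=4,interpolation=3))
    near=(w[...,0]>340)&(w[...,0]<570)&(w[...,1]>200)&(w[...,1]<440)
    for lo,hi,nm in((178,200,"bar"),(112,124,"rim")):
        q=w[near&(w[...,2]>lo)&(w[...,2]<hi)]
        r=cv2.minAreaRect(q[:,:2].astype(np.float32));print(n,nm,len(q),r,np.median(q[:,2]),q.mean(0))
    q=w[(w[...,2]>58)&(w[...,2]<72)&(w[...,0]>200)&(w[...,0]<680)&(w[...,1]>150)&(w[...,1]<480)]
    print("dishrim",cv2.minAreaRect(q[:,:2].astype(np.float32)),np.median(q[:,2]))
    m=robot.masks_of(n,"board")[0]["pixels"];q=w[m];q=q[abs(q[:,2]-18)<6]
    print("board",cv2.minAreaRect(q[:,:2].astype(np.float32)))
```

```text
top bar 529 ((455.88629150390625, 315.94390869140625), (18.91604232788086, 148.4558868408203), 4.534890174865723) 186.4531727623695 [455.78315348 316.81832134 186.28700264]
top rim 571 ((455.54498291015625, 315.0233154296875), (188.65989685058594, 145.2452392578125), 5.561971187591553) 119.52283934072625 [455.00720238 318.18571719 119.24710145]
dishrim ((433.58837890625, 313.17510986328125), (375.9092712402344, 253.9095458984375), 5.643360137939453) 63.619921889009106
board ((528.5519409179688, -254.09092712402344), (340.4946594238281, 282.7765197753906), 3.365830659866333)
scene bar 380 ((456.6585693359375, 316.7938232421875), (21.910287857055664, 146.75204467773438), 6.250213623046875) 185.8721538490866 [458.04388352 321.51754274 185.30977377]
scene rim 540 ((455.18548583984375, 316.97119140625), (192.901611328125, 145.6822967529297), 5.451898097991943) 118.75332962352883 [462.078968   323.44290287 118.18124844]
dishrim ((436.3760986328125, 312.76055908203125), (377.82000732421875, 256.844970703125), 5.410101890563965) 63.24093278235125
board ((531.8907470703125, -254.03810119628906), (342.3897399902344, 285.092529296875), 3.248650550842285)
```

View pics/topc.png

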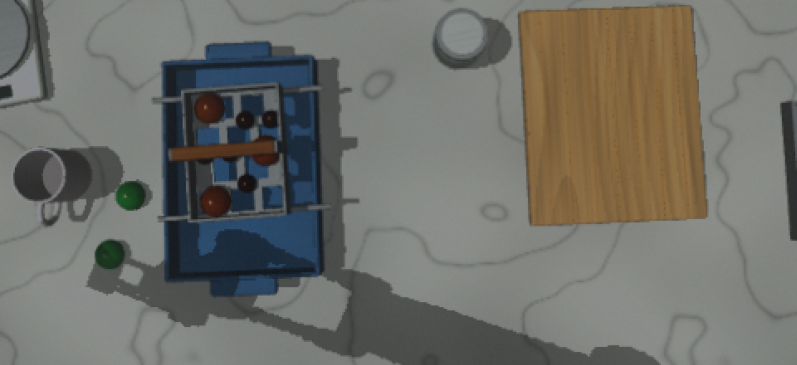

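View pics/siev.png

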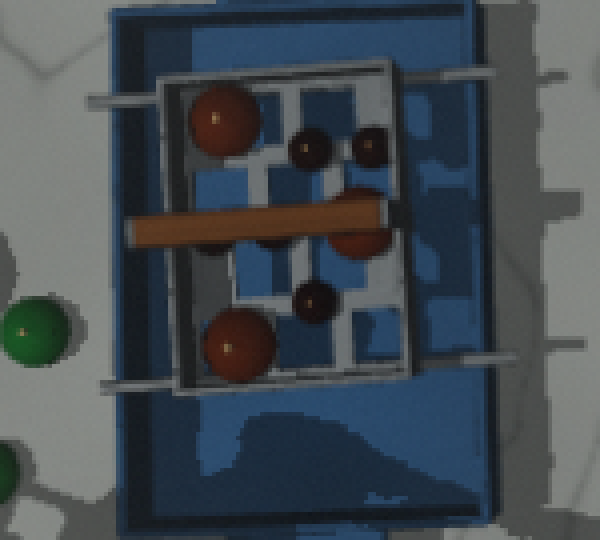

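The top view shows the sieve at about px (226,271) over the dish. It holds three reddish large chestnuts, at crop px (225,120), (360,225) and (238,345), and five dark small ones. The two green look-alikes lie outside it, at (36,330) and (5,470), so they are not meant. The sieve is at about (455.5, 316) with yaw 5°, the dish at (435, 313), the board at (530, -254), and the jars at (630,-3) and (770,20). The bar top at 186 mm matches the expected height.

```bash
python3 -m crank '[{"gripper":88,"x":-40.6,"y":-28.1},{"x":-40.6,"y":-28.1},{"x":-40.6,"y":-28.1},{"x":-40.6,"y":-28.1},{"x":-40.6,"y":-28.1},{"x":-40.6,"y":-28.1},{"x":-40.6,"y":-28.1},{"x":-40.6,"y":-28.1},{"roll":10},{"roll":10},{"roll":10},{"roll":10}]'
cat >> h.py <<'E'
def to(tx,ty,tz,yaw):
    o=robot.get_obs();M=R.from_rotvec(o["orientation"]).as_matrix();p=o["ee_pos"]
    d=M.T@(np.array([tx,ty,tz])-p); y=np.degrees(np.arctan2(M[1,1],M[0,1]))
    print("t",o["clock"],"pos",np.round(p,1),"tooly yaw",round(y,2),"shift",np.round(d,1),"roll",round(-(yaw-y),1),"tilt",np.round(M[:,2],3),"w",o["gripper_width"],"F",np.round(o["wrist_force"],1))
E
python3 -c "
from h import *
to(455.7,316,156,5)"
```

```text
t 1.0 pos [223.7 636.8 238.7] tooly yaw 70.65 shift [-325.2 -225.9   82.7] roll 65.7 tilt [-0.  0. -1.] w 88.06686756497585 F [-0.2 -0.   0.2]invalid input
```

```bash
python3 -m crank '[{"gripper":88,"x":-40.6,"y":-28.1,"z":0,"roll":0},{"gripper":88,"x":-40.6,"y":-28.1,"z":0,"roll":0},{"gripper":88,"x":-40.6,"y":-28.1,"z":0,"roll":0},{"gripper":88,"x":-40.6,"y":-28.1,"z":0,"roll":0},{"gripper":88,"x":-40.6,"y":-28.1,"z":0,"roll":0},{"gripper":88,"x":-40.6,"y":-28.1,"z":0,"roll":0},{"gripper":88,"x":-40.6,"y":-28.1,"z":0,"roll":0},{"gripper":88,"x":-40.6,"y":-28.1,"z":0,"roll":0},{"gripper":88,"x":0,"y":0,"z":0,"roll":10},{"gripper":88,"x":0,"y":0,"z":0,"roll":10},{"gripper":88,"x":0,"y":0,"z":0,"roll":10},{"gripper":88,"x":0,"y":0,"z":0,"roll":10}]'
python3 -c "
from h import *
to(455.7,316,156,5)"
```

```text
clock: 2.5
ee_pos: [455.7, 317.0, 238.8]
orientation: [1.564, 2.725, 0.0]
wrist_force: [-0.4, -0.4, 0.4]
gripper_width: 88.1
t 2.5 pos [455.7 317.  238.8] tooly yaw 30.3 shift [-0.9 -0.6 82.8] roll 25.3 tilt [ 0.  0. -1.] w 88.05030166072889 F [-0.4 -0.4  0.4]
```

```bash
python3 -m crank '[{"gripper":88,"x":0,"y":0,"z":0,"roll":8.4},{"gripper":88,"x":0,"y":0,"z":0,"roll":8.4},{"gripper":88,"x":0,"y":0,"z":0,"roll":8.4},{"gripper":88,"x":0,"y":-1,"z":25,"roll":0},{"gripper":88,"x":0,"y":0,"z":25,"roll":0},{"gripper":88,"x":0,"y":0,"z":20,"roll":0},{"gripper":88,"x":0,"y":0,"z":14,"roll":0},{"gripper":40,"x":0,"y":0,"z":0,"roll":0},{"gripper":40,"x":0,"y":0,"z":0,"roll":0},{"gripper":40,"x":0,"y":0,"z":0,"roll":0}]'
python3 - <<'E'
from h import *
to(455.7,316,156,5)
im=cam("scene");c=im["color"][180:380,280:520,::-1];cv2.imwrite("pics/g1.png",cv2.resize(c,None,fx=3,fy=3,interpolation=3))
E
```

```text
clock: 3.75
ee_pos: [455.4, 317.4, 155.9]
orientation: [2.113, 2.324, 0.003]
wrist_force: [-0.7, -0.1, 0.5]
gripper_width: 60.1
t 3.75 pos [455.4 317.4 155.9] tooly yaw 5.45 shift [-1.5  0.2 -0.1] roll 0.4 tilt [ 0.002  0.001 -1.   ] w 60.11261281623086 F [-0.7 -0.1  0.5]
```

View pics/g1.png

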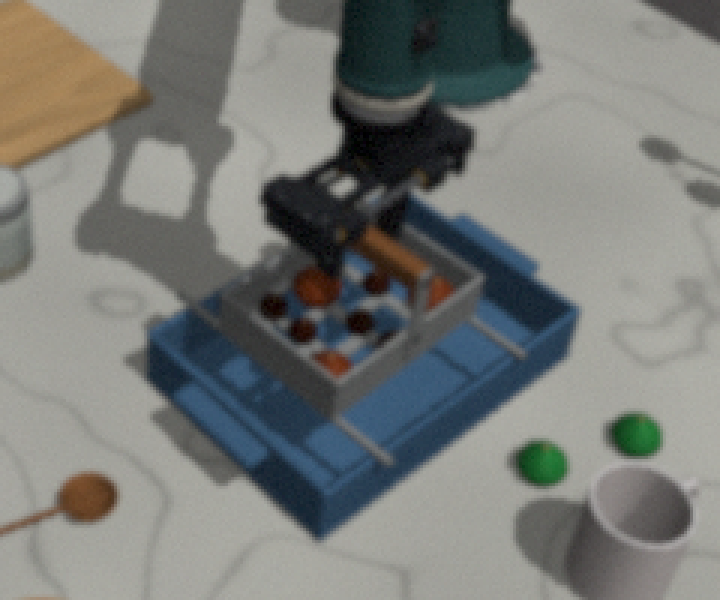

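The fingers straddle the bar at about px (350,240), with all the chestnuts still in the sieve. Next I close and lift.

```bash
python3 -m crank '[{"gripper":0,"x":0,"y":0,"z":0,"roll":0},{"gripper":0,"x":0,"y":0,"z":0,"roll":0},{"gripper":0,"x":0,"y":0,"z":0,"roll":0},{"gripper":0,"x":0,"y":0,"z":0,"roll":0},{"gripper":0,"x":0,"y":0,"z":0,"roll":0},{"gripper":0,"x":0,"y":0,"z":0,"roll":0},{"gripper":0,"x":0,"y":0,"z":0,"roll":0},{"gripper":0,"x":0,"y":0,"z":-6,"roll":0},{"gripper":0,"x":0,"y":0,"z":-6,"roll":0},{"gripper":0,"x":0,"y":0,"z":-6,"roll":0},{"gripper":0,"x":0,"y":0,"z":-6,"roll":0},{"gripper":0,"x":0,"y":0,"z":-4,"roll":0}]'
python3 - <<'E'
from h import *
to(436,314,184,5)
for n in("scene","top"):
    w=cloud(cam(n));q=w[(w[...,0]>340)&(w[...,0]<570)&(w[...,1]>200)&(w[...,1]<440)&(w[...,2]>134)&(w[...,2]<154)]
    print(len(q),cv2.minAreaRect(q[:,:2].astype(np.float32)),np.percentile(q[:,2],[10,50,90]))
    A=np.c_[q[:,:2]-q[:,:2].mean(0),np.ones(len(q))];print("slope",np.linalg.lstsq(A,q[:,2],rcond=None)[0])
E
```

```text
clock: 5.3
ee_pos: [454.8, 317.1, 183.3]
orientation: [2.113, 2.324, 0.001]
wrist_force: [-1.1, 0.3, -5.7]
gripper_width: 18.0
t 5.3 pos [454.8 317.1 183.3] tooly yaw 5.44 shift [ -1.3 -19.   -0.7] roll 0.4 tilt [ 0.  0. -1.] w 18.030944752144972 F [-1.1  0.3 -5.7]
840 ((454.495361328125, 315.74810791015625), (195.26502990722656, 147.162353515625), 6.947312831878662) [135.33943828 142.78732936 149.73518707]
slope [1.05101097e-03 1.15142404e-02 1.42798110e+02]
362 ((457.13043212890625, 313.7601318359375), (188.02711486816406, 142.64186096191406), 2.686903238296509) [136.74980247 148.05542554 151.0200532 ]
slope [-7.46157470e-03 -1.46081505e-02  1.46537916e+02]
```

```bash
python3 -m crank '[{"gripper":0,"x":0,"y":-48,"z":0,"roll":0},{"gripper":0,"x":0,"y":60,"z":0,"roll":0},{"gripper":0,"x":0,"y":-60,"z":0,"roll":0},{"gripper":0,"x":0,"y":60,"z":0,"roll":0},{"gripper":0,"x":0,"y":-60,"z":0,"roll":0},{"gripper":0,"x":0,"y":60,"z":0,"roll":0},{"gripper":0,"x":0,"y":-60,"z":0,"roll":0},{"gripper":0,"x":0,"y":60,"z":0,"roll":0},{"gripper":0,"x":0,"y":0,"z":0,"roll":0}]'
cat >> h.py <<'E'
def look(tag):
    to(436,314,184,5)
    for n in("scene","top"):
        im=cam(n);w=cloud(im);g=slice(220,370),slice(300,500)
        if n=="top":g=slice(200,350),slice(130,330)
        cv2.imwrite(f"pics/{tag}_{n}.png",cv2.resize(im["color"][g][...,::-1],None,fx=4,fy=4,interpolation=3))
        for t in("small0","large0"):
            for m in robot.masks_of(n,t)[:8]:
                q=w[m["pixels"]];q=q[~np.isnan(q[:,0])]
                if len(q):print(n,t,round(m["conf"],2),np.round(m["bbox"]),np.round(np.median(q,0)))
    a,b=[cv2.imread(f"pics/{tag}_{n}.png") for n in("scene","top")]
    cv2.imwrite(f"pics/{tag}.png",cv2.resize(np.vstack([a,b]),(400,600),interpolation=3) if 0 else cv2.resize(np.hstack([a,b]),(800,300)))
E
python3 -c "
from h import *
look('s1')"
```

```text
clock: 6.52
ee_pos: [467.6, 317.6, 180.9]
orientation: [2.114, 2.323, -0.001]
wrist_force: [-0.7, 0.3, -3.2]
gripper_width: 17.6
t 6.525 pos [467.6 317.6 180.9] tooly yaw 5.4 shift [ -0.6 -31.8  -3.1] roll 0.4 tilt [ 0.    -0.001 -1.   ] w 17.61931135059006 F [-0.7  0.3 -3.2]
scene small0 0.34 [239. 279.  31.  42.] [789.  41.  76.]
scene large0 0.57 [408. 285.  18.  15.] [467. 363. 133.]
scene large0 0.56 [493. 325.  12.  17.] [306. 531.  20.]
scene large0 0.5 [379. 273.  15.  12.] [492. 282. 122.]
scene large0 0.48 [460. 334.  18.  18.] [396. 503.  22.]
top small0 0.39 [257. 254.  10.  10.] [506. 247.  22.]
top large0 0.7 [238. 256.  15.   9.] [496. 278. 120.]
top large0 0.55 [158. 296.  16.  18.] [388. 496.  22.]
top large0 0.42 [141. 337.   6.  12.] [293. 537.  24.]
top large0 0.22 [348. 148.  35.  42.] [767.  20.  94.]
```

View pics/s1_scene.png

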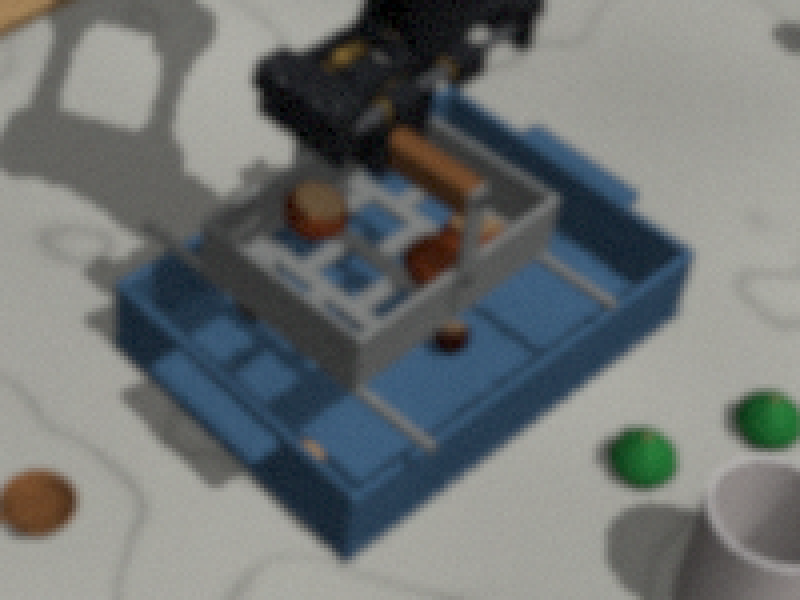

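View pics/s1_top.png

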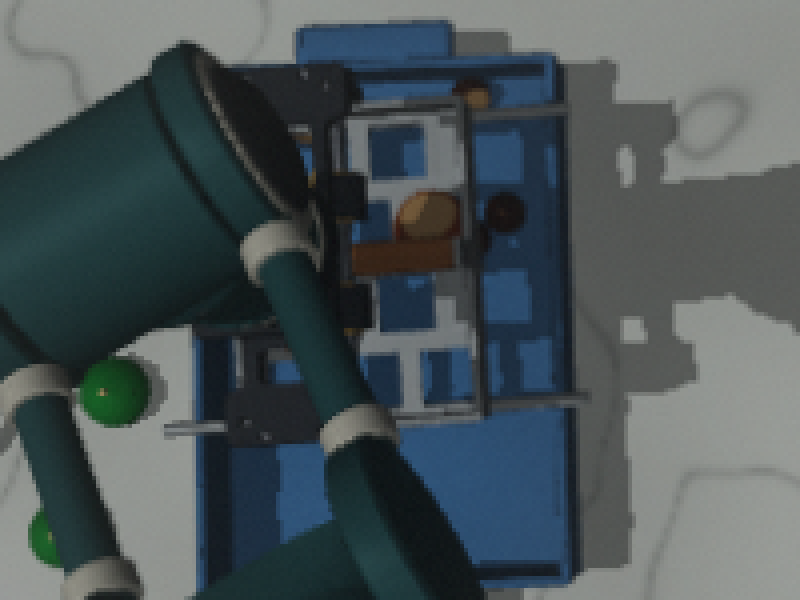

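Most of the small chestnuts look dropped: small ones lie in the dish at top-crop px (478,97) and (505,212), and at scene-crop px (450,335) and (315,450). The large ones are still in the sieve. The near corner is hidden, so I'll do one more short shake and then raise the sieve for a clear look.

```bash
python3 -m crank '[{"gripper":0,"x":0,"y":-60,"z":0,"roll":0},{"gripper":0,"x":0,"y":60,"z":0,"roll":0},{"gripper":0,"x":0,"y":-60,"z":0,"roll":0},{"gripper":0,"x":0,"y":60,"z":0,"roll":0},{"gripper":0,"x":0,"y":-60,"z":0,"roll":0},{"gripper":0,"x":0,"y":60,"z":0,"roll":0},{"gripper":0,"x":0,"y":-30,"z":0,"roll":0},{"gripper":0,"x":0,"y":0,"z":0,"roll":0},{"gripper":0,"x":0,"y":0,"z":-30,"roll":0},{"gripper":0,"x":0,"y":0,"z":-30,"roll":0},{"gripper":0,"x":0,"y":0,"z":-30,"roll":0},{"gripper":0,"x":0,"y":0,"z":-30,"roll":0}]'
python3 -c "
from h import *
look('s2')"
```

```text
clock: 8.32
ee_pos: [437.0, 315.5, 305.0]
orientation: [2.112, 2.324, 0.004]
wrist_force: [0.5, 0.5, -3.4]
gripper_width: 17.8
t 8.325 pos [437.  315.5 305. ] tooly yaw 5.47 shift [ -1.6  -1.5 121. ] roll 0.5 tilt [ 0.002  0.001 -1.   ] w 17.789540051882902 F [ 0.5  0.5 -3.4]
scene small0 0.64 [362. 296.  11.   7.] [511. 253.  20.]
scene small0 0.41 [415. 308.  10.   5.] [432. 368.  24.]
scene large0 0.76 [493. 325.  16.  15.] [306. 531.  21.]
scene large0 0.68 [460. 332.  21.  18.] [395. 503.  22.]
scene large0 0.66 [387. 235.  14.  12.] [473. 281. 243.]
scene large0 0.57 [413. 248.  17.  12.] [464. 359. 250.]
scene large0 0.53 [383. 245.  12.  10.] [508. 306. 252.]
top small0 0.66 [256. 254.   6.  10.] [506. 247.  22.]
top small0 0.63 [248. 262.   6.  14.] [488. 268.  21.]
top small0 0.5 [208. 228.   4.   6.] [571. 375.  27.]
top large0 0.79 [148. 335.  16.  18.] [297. 523.  22.]
top large0 0.78 [228. 265.  20.  13.] [471. 275. 246.]
top large0 0.66 [215. 244.  19.  19.] [509. 299. 249.]
```

View pics/s2_scene.png

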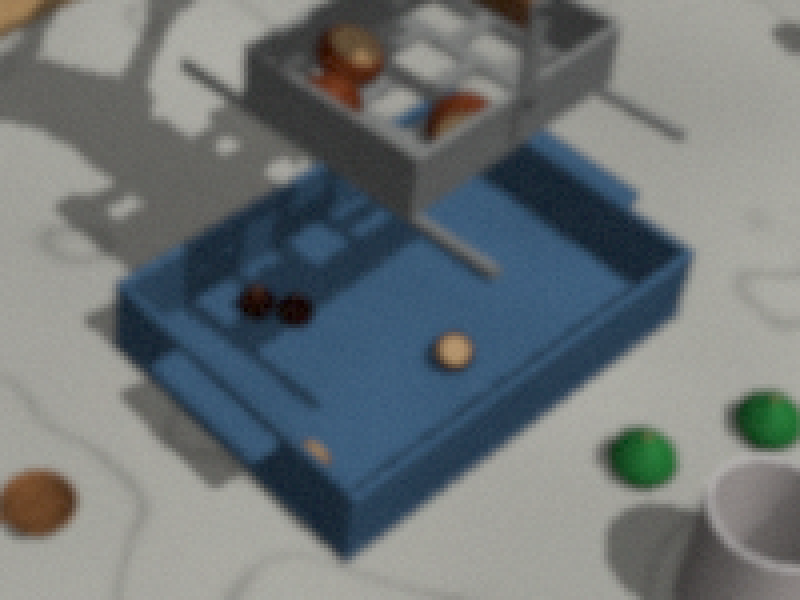

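View pics/s2_top.png

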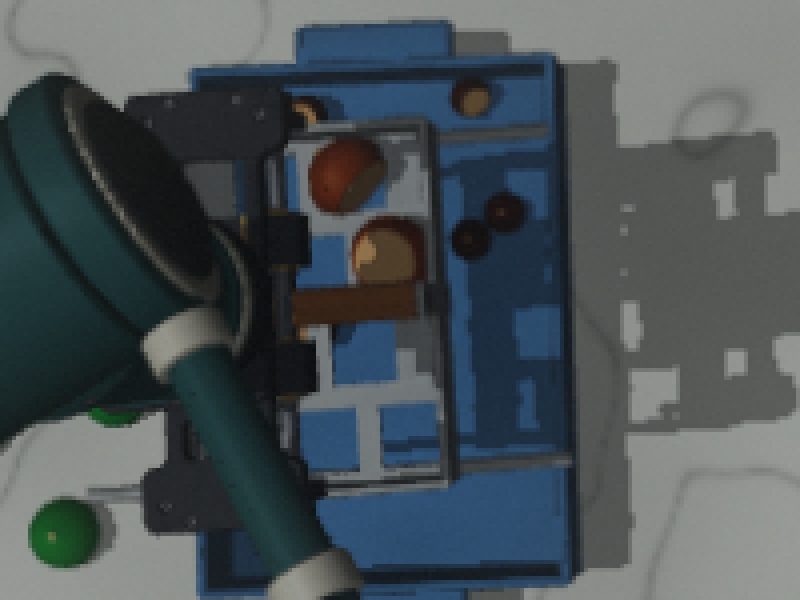

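All five small chestnuts are in the dish. In the top crop they are at (475,97), (305,105), (505,212) and (470,240), and the tan one is at scene px (455,350). The three large ones are in the sieve. Now I carry it high over to the board.

```bash
python3 -m crank '[{"gripper":0,"x":-15,"y":2,"z":0,"roll":0},{"gripper":0,"x":-30,"y":3,"z":0,"roll":0},{"gripper":0,"x":-40,"y":3,"z":0,"roll":0},{"gripper":0,"x":-40,"y":3,"z":0,"roll":0},{"gripper":0,"x":-40,"y":3,"z":0,"roll":0},{"gripper":0,"x":-40,"y":3,"z":0,"roll":0},{"gripper":0,"x":-40,"y":3,"z":0,"roll":0},{"gripper":0,"x":-40,"y":3,"z":0,"roll":0},{"gripper":0,"x":-40,"y":3,"z":0,"roll":0},{"gripper":0,"x":-40,"y":3,"z":0,"roll":0},{"gripper":0,"x":-40,"y":3,"z":0,"roll":0},{"gripper":0,"x":-40,"y":3,"z":0,"roll":0}]' && python3 -m crank '[{"gripper":0,"x":-40,"y":3,"z":0,"roll":0},{"gripper":0,"x":-40,"y":0,"z":0,"roll":0},{"gripper":0,"x":-30,"y":0,"z":0,"roll":0},{"gripper":0,"x":-15,"y":0,"z":0,"roll":0},{"gripper":0,"x":-6,"y":0,"z":0,"roll":0},{"gripper":0,"x":0,"y":0,"z":20,"roll":0},{"gripper":0,"x":0,"y":0,"z":35,"roll":0},{"gripper":0,"x":0,"y":0,"z":35,"roll":0},{"gripper":0,"x":0,"y":0,"z":30,"roll":0},{"gripper":0,"x":0,"y":0,"z":20,"roll":0},{"gripper":0,"x":0,"y":0,"z":10,"roll":0},{"gripper":0,"x":0,"y":0,"z":0,"roll":0}]'
python3 - <<'E'
from h import *
to(530,-254,109,5)
for n in("top","scene"):
    im=cam(n);w=cloud(im)
    for m in robot.masks_of(n,"sieve")[:2]:
        q=w[m["pixels"]];print(n,m["conf"],np.round(m["bbox"]))
        for lo,hi in((95,115),(100,108)):
            r=q[(q[:,2]>lo)&(q[:,2]<hi)]
            if len(r)>20:print(len(r),cv2.minAreaRect(r[:,:2].astype(np.float32)),np.median(r[:,2]))
        print(np.nanpercentile(q,[1,50,99],axis=0).round())
    g=(slice(150,350),slice(320,560)) if n=="top" else (slice(140,340),slice(180,420))
    cv2.imwrite(f"pics/b_{n}.png",cv2.resize(im["color"][g][...,::-1],None,fx=3,fy=3,interpolation=3))
E
```

```text
clock: 10.12
ee_pos: [512.8, -126.4, 301.5]
orientation: [-2.113, -2.323, 0.002]
wrist_force: [-0.5, 0.8, -4.5]
gripper_width: 17.8
clock: 11.62
ee_pos: [529.1, -254.0, 152.2]
orientation: [-2.112, -2.324, 0.0]
wrist_force: [-0.7, 0.4, -4.3]
gripper_width: 18.0
t 11.625 pos [ 529.1 -254.   152.2] tooly yaw 5.47 shift [-0.1  1.  43.2] roll 0.5 tilt [-0.001  0.    -1.   ] w 17.99130642517037 F [-0.7  0.4 -4.3]
top 0.68 [442. 245.  86.  78.]
324 ((527.9413452148438, -248.5587158203125), (189.88961791992188, 137.8136444091797), 2.4093010425567627) 109.46319870865477
87 ((526.8623046875, -248.60411071777344), (186.22723388671875, 137.8136444091797), 2.4093010425567627) 104.33139422802424
[[ 431. -321.   62.]
 [ 522. -212.   74.]
 [ 621. -131.  183.]]
top 0.6 [358. 202.  34.  37.]
339 ((635.0196533203125, -6.209449768066406), (73.21730041503906, 75.06256103515625), 67.57357788085938) 96.28019402588166
[[595. -56.  -3.]
 [629.  -5.  94.]
 [690.  32.  99.]]
scene 0.85 [268. 196.  82.  60.]
580 ((534.2156982421875, -255.35244750976562), (192.2904815673828, 151.11085510253906), 4.591881275177002) 104.84755764665573
233 ((533.3930053710938, -255.8714599609375), (192.2413787841797, 149.8206024169922), 5.571488380432129) 103.71861345067452
[[ 436. -333.   62.]
 [ 535. -230.   95.]
 [ 633. -168.  183.]]
```

View pics/b_scene.png

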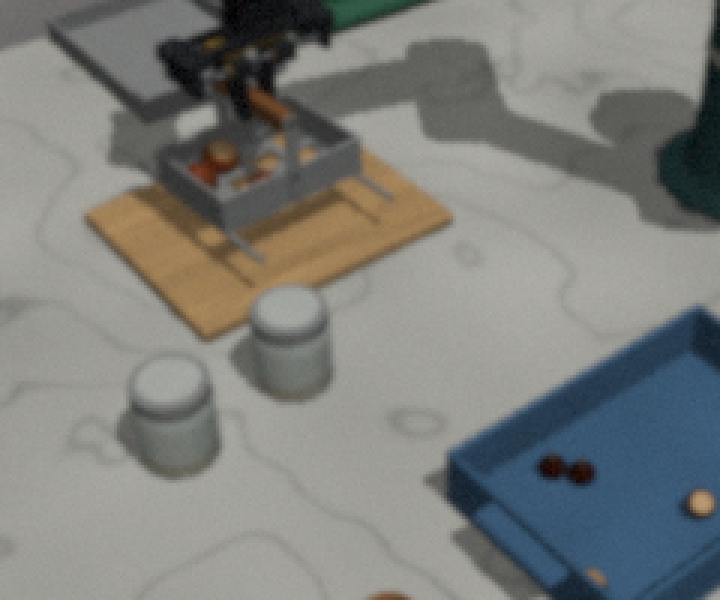

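The sieve is level and centred over the board. Both jars are standing and the three large chestnuts are inside. Next I lower it gently.

```bash
python3 -m crank '[{"gripper":0,"x":0,"y":0,"z":12,"roll":0},{"gripper":0,"x":0,"y":0,"z":10,"roll":0},{"gripper":0,"x":0,"y":0,"z":6,"roll":0},{"gripper":0,"x":0,"y":0,"z":4,"roll":0},{"gripper":0,"x":0,"y":0,"z":3,"roll":0},{"gripper":0,"x":0,"y":0,"z":2,"roll":0},{"gripper":0,"x":0,"y":0,"z":0,"roll":0}]';python3 -m crank '[{"gripper":0,"x":0,"y":0,"z":2,"roll":0},{"gripper":0,"x":0,"y":0,"z":0,"roll":0}]';python3 -m crank '[{"gripper":0,"x":0,"y":0,"z":2,"roll":0},{"gripper":0,"x":0,"y":0,"z":0,"roll":0}]'
```

```text
clock: 12.7
ee_pos: [529.4, -254.6, 116.0]
orientation: [2.113, 2.324, -0.0]
wrist_force: [-1.1, 0.4, -2.5]
gripper_width: 18.0
clock: 12.95
ee_pos: [529.7, -254.5, 114.2]
orientation: [2.113, 2.324, 0.001]
wrist_force: [1.1, 0.6, -1.0]
gripper_width: 17.6
clock: 13.2
ee_pos: [529.8, -254.5, 112.5]
orientation: [2.113, 2.324, 0.001]
wrist_force: [-0.0, 2.4, 3.1]
gripper_width: 17.8
```

```bash
python3 -m crank '[{"gripper":0,"x":0,"y":0,"z":1,"roll":0},{"gripper":0,"x":0,"y":0,"z":0,"roll":0}]';python3 - <<'E'
from h import *
for n in("scene","top"):
    w=cloud(cam(n));q=w[(w[...,0]>420)&(w[...,0]<640)&(w[...,1]>-345)&(w[...,1]<-165)&(w[...,2]>62)&(w[...,2]<82)]
    A=np.c_[q[:,:2]-q[:,:2].mean(0),np.ones(len(q))];print(n,len(q),"slope",np.linalg.lstsq(A,q[:,2],rcond=None)[0],np.percentile(q[:,2],[50,90,98]),cv2.minAreaRect(q[:,:2].astype(np.float32)))
E
```

```text
clock: 13.45
ee_pos: [529.8, -254.5, 112.5]
orientation: [2.113, 2.324, 0.001]
wrist_force: [-1.9, 4.6, 8.7]
gripper_width: 17.7
scene 403 slope [-1.84091369e-04  2.58781319e-03  6.89267345e+01] [68.83819405 74.0473698  79.17385158] ((532.290283203125, -256.7258605957031), (195.13914489746094, 151.01123046875), 5.195558071136475)
top 340 slope [-3.60161467e-03  3.67271463e-03  7.13951929e+01] [72.43335848 75.97844505 78.05084515] ((527.1387939453125, -230.12506103515625), (189.39950561523438, 96.74552917480469), 2.5784707069396973)
```

The rim is at about 71 mm, which is 18 + 53, and level, so the sieve is standing. I back off 1 mm, open the fingers and retreat.

```bash
python3 -m crank '[{"gripper":0,"x":0,"y":0,"z":-1,"roll":0},{"gripper":20,"x":0,"y":0,"z":0,"roll":0},{"gripper":30,"x":0,"y":0,"z":0,"roll":0},{"gripper":60,"x":0,"y":0,"z":0,"roll":0},{"gripper":60,"x":0,"y":0,"z":0,"roll":0},{"gripper":60,"x":0,"y":0,"z":0,"roll":0},{"gripper":60,"x":0,"y":0,"z":0,"roll":0},{"gripper":60,"x":0,"y":0,"z":-15,"roll":0},{"gripper":60,"x":0,"y":0,"z":-30,"roll":0},{"gripper":60,"x":0,"y":0,"z":-50,"roll":0},{"gripper":60,"x":0,"y":0,"z":-50,"roll":0},{"gripper":60,"x":0,"y":0,"z":-50,"roll":0}]'
python3 -m crank '[{"gripper":60,"x":40,"y":-10,"z":0,"roll":0},{"gripper":60,"x":55,"y":-10,"z":0,"roll":0},{"gripper":60,"x":55,"y":-10,"z":0,"roll":0},{"gripper":60,"x":55,"y":-10,"z":0,"roll":0},{"gripper":60,"x":40,"y":0,"z":0,"roll":0},{"gripper":60,"x":0,"y":0,"z":0,"roll":0}]'
python3 - <<'E'
from h import *
for n in("top","scene"):
    im=cam(n);w=cloud(im)
    g=w[(w[...,0]>420)&(w[...,0]<640)&(w[...,1]>-360)&(w[...,1]<-150)]
    for lo,hi in((62,80),(130,150)):
        q=g[(g[:,2]>lo)&(g[:,2]<hi)];A=np.c_[q[:,:2]-q[:,:2].mean(0),np.ones(len(q))]
        print(n,len(q),cv2.minAreaRect(q[:,:2].astype(np.float32)),np.linalg.lstsq(A,q[:,2],rcond=None)[0])
    for t in("small0","large0","jar0"):
        for m in robot.masks_of(n,t)[:8]:
            q=w[m["pixels"]];q=q[~np.isnan(q[:,0])]
            if len(q):print(n,t,round(m["conf"],2),np.round(m["bbox"]),np.round(np.median(q,0)))
    if n=="top":
        a=cv2.resize(im["color"][200:350,150:310,::-1],(400,375),interpolation=3);b=cv2.resize(im["color"][180:330,370:530,::-1],(400,375),interpolation=3)
        cv2.imwrite("pics/end.png",np.hstack([a,b]))
E
```

```text
clock: 15.05
ee_pos: [529.1, -254.4, 309.7]
orientation: [2.112, 2.323, 0.001]
wrist_force: [0.2, -0.1, -0.2]
gripper_width: 60.1
clock: 15.8
ee_pos: [465.8, -12.3, 308.2]
orientation: [2.108, 2.328, 0.003]
wrist_force: [1.2, -0.1, 0.1]
gripper_width: 59.8
top 443 ((530.1083374023438, -257.4521484375), (190.19415283203125, 140.21885681152344), 6.439757347106934) [-9.34058545e-03  9.24778530e-03  7.10264609e+01]
top 255 ((531.8411865234375, -288.81988525390625), (18.100866317749023, 79.50601959228516), 5.115325927734375) [1.87214367e-02 2.65745692e-03 1.39570475e+02]
top small0 0.63 [250. 262.   6.  12.] [490. 267.  22.]
top small0 0.63 [249. 225.   5.   2.] [579. 270.  26.]
top small0 0.57 [208. 280.  10.   8.] [432. 366.  26.]
top small0 0.5 [256. 254.   8.   9.] [506. 247.  21.]
top large0 0.84 [158. 298.  16.  21.] [387. 495.  21.]
top large0 0.6 [144. 335.  16.  18.] [297. 523.  22.]
top large0 0.52 [460. 221.  16.  18.] [ 603. -269.   59.]
top large0 0.44 [471. 237.  13.  12.] [ 562. -295.   54.]
top jar0 0.91 [347. 148.  26.  44.] [766.  20.  94.]
top jar0 0.61 [356. 203.  29. 
[... 208 characters left out ...]
2850421e-03 6.89570867e+01]
scene 177 ((533.641845703125, -254.72293090820312), (21.928375244140625, 146.8800506591797), 4.959143161773682) [-1.82569177e-01 -2.76133129e-02  1.37502205e+02]
scene small0 0.57 [375. 299.  11.  10.] [493. 273.  19.]
scene small0 0.51 [363. 295.   7.   5.] [513. 252.  23.]
scene small0 0.45 [239. 278.  30.  42.] [787.  41.  79.]
scene small0 0.4 [417. 307.  10.   8.] [433. 370.  25.]
scene large0 0.59 [248. 212.  10.  12.] [ 601. -262.   55.]
scene large0 0.58 [460. 334.  17.  19.] [396. 504.  20.]
scene large0 0.47 [277. 255.  28.  42.] [649.  15.  73.]
scene jar0 0.95 [238. 278.  30.  42.] [787.  41.  75.]
scene jar0 0.77 [278. 256.  26.  38.] [649.  15.  72.]
```

View pics/end.png

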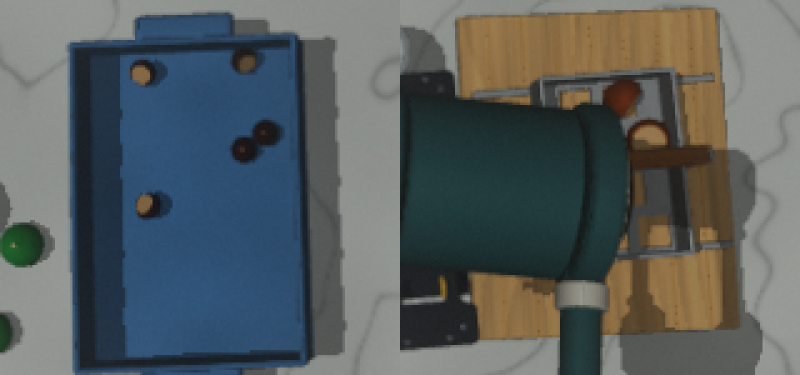

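The dish shows all five small chestnuts at px (143,73), (245,62), (266,132), (244,150) and (148,205). The sieve stands level, about 3 mm from the board's centre. Two large chestnuts show at (622,97) and (648,133), and the arm hides the third, which was in the sieve in the last scene view. I'm handing the job in.

```bash
python3 -c "
from cell import robot
print(robot.sign_off())"
```

```text
the job is handed in; nothing more can be done
None
```

The job is done and handed in at about 16 s of robot time. I gripped the sieve by its bar, lifted it about 27 mm and shook it over the dish in 60 mm strokes. I then carried it high past the jars, lowered it onto the board in small steps and let go.

**Last checks:**
- **Small chestnuts:** all five are visible in the dish.
- **Sieve:** it stands level (tilt about 0.01 rad), with its rim at about 70 mm against 71 expected, and its centre about 3 mm from the board's centre. The fingers are clear of it.
- **Jars:** the networks find both standing within a few mm of where they were.
- **Large chestnuts:** only two of the three showed in the final top view, because the arm hid the rest of the sieve. All three were last seen in it just before lowering. The final network search of the scene view found only one of them, so the third has no direct check after release.

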